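Close the sample case: fold the retaining flap, then shut the lid

TASK

Make the sample case ready for transport: first fold the upright metal retaining flap all the way down over the tubes, then swing the hinged lid fully shut over it. Both only need a push of the fingertips. Do not lift or tip the case or shove it along the bench, and leave the bottles and other things around it where they stand.

Things in the scene. Friction and masses are not known exactly. Their poses are not given: they have to be found in the camera images.
- sample_case: Open grey plastic sample case, about 0.9 kg, loose on the bench: 120 mm deep (its x), 200 wide (its y), 75 high, walls 5 mm. Origin: centre of its underside; x points from its front wall, which faces the robot to within 0.55 rad, to its far wall; z up. A white rack of small tubes is fixed inside, reaching 55 mm above the bench.
- flap (a joint): Flap angle. Aluminium plate 75 mm long, 50 wide, 4 thick, hinged inside the case's front wall (case frame x = -50, z = 62 mm at mid-thickness). 0 = flat over the tubes, top 64 mm above the bench, 11 mm below the rim; 1.57 = upright; stop 1.65. Starts at 1.3 to 1.6. Stiff hinge: stays where left, under 2 N at mid-length moves it.
- lid (a joint): Lid angle. Grey plate 120 mm long, 200 wide, 8 thick, 9 mm lip at mid free edge; hinged on the far rim (case frame x = 60, z = 75 mm, in its inner face). 0 = shut, top 83 mm above the bench (84 in the raised middle); 1.57 = upright; stop 2.0. Starts at 1.75 to 1.95, leaning away from the front wall. Stiff hinge: stays where left, about 2 N at its free edge moves it. An upright flap blocks it.
- flap_hinge (a point): Middle of the flap's hinge line.
- flap_edge (a point): Middle of the flap's free edge, 75 mm from its hinge.
- lid_hinge (a point): Middle of the lid's hinge line.
- lid_edge (a point): Middle of the lid's free edge (without the lip), 120 mm from its hinge, at half its thickness.
- amber_vial: Loose small brown vial with a black cap, 28 mm across, 62 mm high, standing to the left of the case (its +y side). Origin at the centre of its underside.
- gauze_roll: Loose white roll of gauze on end, 47 mm across, 48 mm high, to the left of the case. Origin at the centre of its underside.
- dropper: Loose white dropper bottle with a blue nozzle, 26 mm across, 66 mm high, to the right of the case (its -y side). Origin at the centre of its underside.
- beaker: Loose clear beaker, 56 mm across, 70 mm high, farther to the right of the case on the bench. Origin at the centre of its underside.
Things that resemble listed ones, but are neither listed nor needed, are in the scene too. Of the things that look like the sample_case, the larger one is meant.

How it is judged:
On the way, in this order (a step that is already met when the one before it is completed fails the run):
1. the flap is folded flat over the tubes while the lid is still open (value of joint flap below 0.1 rad and value of joint lid above 0.9 rad), for 0.2 s.
2. the lid is shut over the folded flap (value of joint lid below 0.06 rad and value of joint flap below 0.1 rad), for 0.2 s.
At the end, for the whole second after the job is handed in: The flap lies within 0.1 rad of flat, the lid is shut to within 0.06 rad, and the case stands level, at rest, within 20 mm of where it was (all of step 2 and distance of sample_case from where it was at the start of the episode below 0.02 m and angle between sample_case's own z axis and vertical below 0.05 rad and linear speed of sample_case below 0.02 m/s); the robot touches nothing.
It fails at once if the case is lifted, tipped or shoved more than 30 mm (height (world z) of sample_case above 0.015 m or angle between sample_case's own z axis and vertical above 0.2 rad or distance of sample_case from where it was at the start of the episode above 0.03 m).
It fails at once if the amber vial is moved more than 25 mm, lifted or knocked over (distance of amber_vial from where it was at the start of the episode above 0.025 m or angle between amber_vial's own z axis and vertical above 0.5 rad).
It fails at once if the dropper is moved more than 25 mm, lifted or knocked over (distance of dropper from where it was at the start of the episode above 0.025 m or angle between dropper's own z axis and vertical above 0.5 rad).
It fails at once if the gauze roll is moved more than 25 mm, lifted or knocked over (distance of gauze_roll from where it was at the start of the episode above 0.025 m or angle between gauze_roll's own z axis and vertical above 0.5 rad).
It fails at once if the beaker is moved more than 25 mm, lifted or knocked over (distance of beaker from where it was at the start of the episode above 0.025 m or angle between beaker's own z axis and vertical above 0.5 rad).
It also fails if it takes over 56 s, if anything falls off the work surface, if the arm or the gripper's body presses on something with over 40 N, if the wrist force passes 120 N, or if a joint passes its speed limit or range.

ROBOT

A 6-joint arm with a two-finger parallel gripper is mounted at the origin on a cart in front of the work surface, level with it; the furniture and walls round the work are solid. World frame = base frame: x ahead of the robot, y to its left, z up, the work surface at z = 0. Lengths are in m, angles in rad, forces in N, time in s.
With the tool pointing down it reaches from about 0.4 to 0.825 m from the base axis. Payload 7 kg.
Tool frame: the origin (TCP) lies midway between the tips of the shut fingers; the grasp point (between the pads) lies 19 mm behind it (grasp_offset is the distance from the TCP to the grasp point, in m); z points along the fingers, y is the direction in which the jaws open and shut (so a half turn about z gives the same grasp; the last joint's range is limited). The gripper opens to 85 mm and grips with 20 to 120 N. Pads are 22 mm wide; open, the fingers measure 114 mm over their backs; the gripper's body (76 mm by 85 mm) begins 54 mm behind the grasp point. The pads swing forward as they close: fully open they stand 13 mm farther back than shut.
Start: joints at [-0.941, 0.359, 0.012, 0, -1.224, -0.288], TCP at [0.226, -0.636, 0.197] pointing down, gripper open.
Joint ranges: [-3.07, 3.07], [-1.43, 2.12], [-1.02, 1.25], [-3.03, 1.67], [-3.05, -0], [-3.03, 3.03]. Speed limits (rad/s): [2.39, 2.39, 3.01, 3.14, 3.14, 3.14].

INTERFACE

Orientations are given as a rotation vector (axis times angle).
In Python, from bench import * gives the robot as it stands.
- The arm moves only by the shell command python3 -m crank 'ROWS' [OPENING] [FORCE]. ROWS is JSON, a list of rows, each an object of numbers: "dx", "dy", "dz": the shift along the tool's x, y, z in mm; "twist": the turn about the tool's z in degrees. A call has 1 to 20 rows; each row is the pose to reach, as a shift and turn from the pose measured when the call began, along the tool's axes at that moment; what a row does not reach only later rows make up. A row lasts 1/8 s, in which the tool goes at most 62.5 mm and 10.7 degrees, less where a joint would pass 70% of its speed; a pose out of reach is approached as far as the arm can. A call with a gripper value outside its range is refused whole. OPENING is the finger opening in mm, from 0 to 85.4, set as the call begins (- or left out, the last holds). The fingers move at their own pace and stop on an object; FORCE is the grip in N (left out, the last holds). Time passes only in rows, so rows that repeat a pose let the fingers close. It gives the time, the measured TCP pose, the force and the opening at its end, in the units of the state.
- get_obs(): the state, without advancing time (a new reading comes with each control period).
- read_camera(name): name is "scene" or "side" or "wrist"; returns a dict with "img" (384x512x3 uint8, red, green, blue), "mtx" (3x3 intrinsics, pixels), "origin" and "attitude" of the camera in the world. Camera axes: x right, y up, looking along -z (the intrinsics and any distortion apply to the point x, -y, -z); pixel columns grow to the right and rows downward; lengths in m; the calibration is good to about 2 mm. A picture is of the moment at which its call begins. There is no depth.
- job_done(): hands the job in, once; it reports no verdict.
The state is a dict: "time": time; "joint_positions": joint angles; "dq": joint speeds; "joint_efforts": joint torques, N m; "ee_pos": TCP position; "ee_rot": TCP orientation; "ft_force": force on the tool from outside, world axes, zero at the start; "moment": the same for the moment, N m; "grip_width": opening from 0.0 (shut) to 1.0 (fully open).
Only numpy, scipy, OpenCV 4.12 (cv2) and the standard library are available. Lean on these libraries where they do the work, as an engineer would, in place of code of your own. Each camera call takes 0.05 s, during which the arm holds its last target. There are 200 camera calls.

## Working session

There is one attempt and no reset: what is moved stays moved. The work goes in short steps, Python scripts to look and compute and a shell command to move; the robot and the scene stay as the last step left them, time stands still between calls to the robot, and variables do not carry over. Pictures are saved under pics/ and viewed, about 8 in all and at most 12, crops included, and the job is handed in when it is done.

```bash
mkdir -p pics; ls; python3 - <<'E'
from bench import *
import cv2,numpy as np
o=get_obs();print({k:np.round(v,3) for k,v in o.items()})
for n in ["scene","side"]:
    c=read_camera(n);print(n,c["mtx"],c["origin"],c["attitude"],[k for k in c])
    cv2.imwrite(f"pics/{n}0.png",cv2.resize(c["img"][:,:,::-1],(800,600)))
E
```

```text
pics
{'time': np.float64(0.0), 'joint_positions': array([-0.941,  0.359,  0.011, -0.   , -1.224, -0.288]), 'dq': array([-0.   ,  0.001, -0.001, -0.   ,  0.001, -0.001]), 'joint_efforts': array([-1.0000e-03, -5.8332e+01,  2.9341e+01,  6.9360e+00, -6.0000e-03,
       -0.0000e+00]), 'ee_pos': array([ 0.226, -0.635,  0.196]), 'ee_rot': array([ 5.340e-01, -3.095e+00, -3.000e-03]), 'ft_force': array([ 0.452,  0.497, -0.405]), 'moment': array([-0.039, -0.02 , -0.035]), 'grip_width': np.float64(0.996)}
scene [[434.28948721   0.         253.91778962]
 [  0.         434.28948721 194.23229993]
 [  0.           0.           1.        ]] [-0.42012158  0.715808    0.69275034] [ 0.62748405 -1.18758998 -1.90979459] ['img', 'mtx', 'origin', 'attitude']
side [[396.33959696   0.         247.26349125]
 [  0.         396.33959696 194.59224147]
 [  0.           0.           1.        ]] [0.57533582 0.84590629 0.78188304] [-2.19722010e-03 -1.27664162e+00 -2.82362957e+00] ['img', 'mtx', 'origin', 'attitude']
```

View pics/scene0.png

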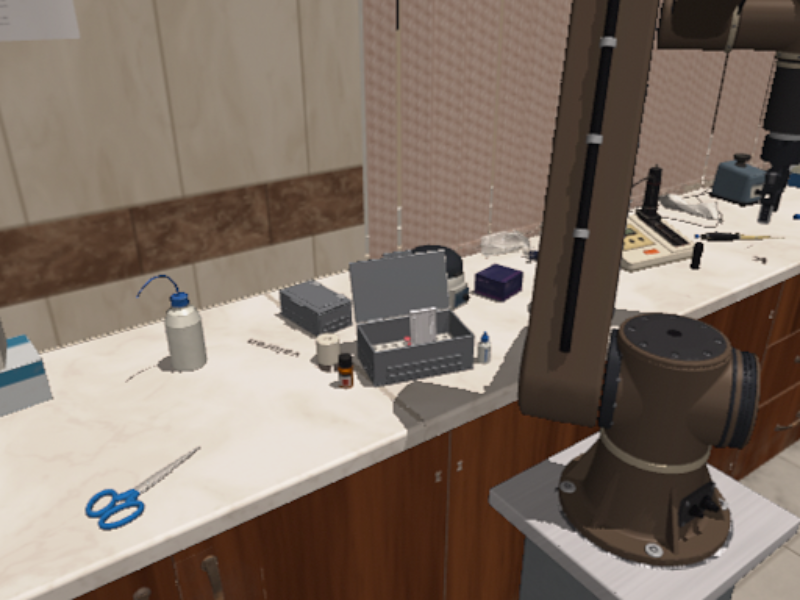

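View pics/side0.png

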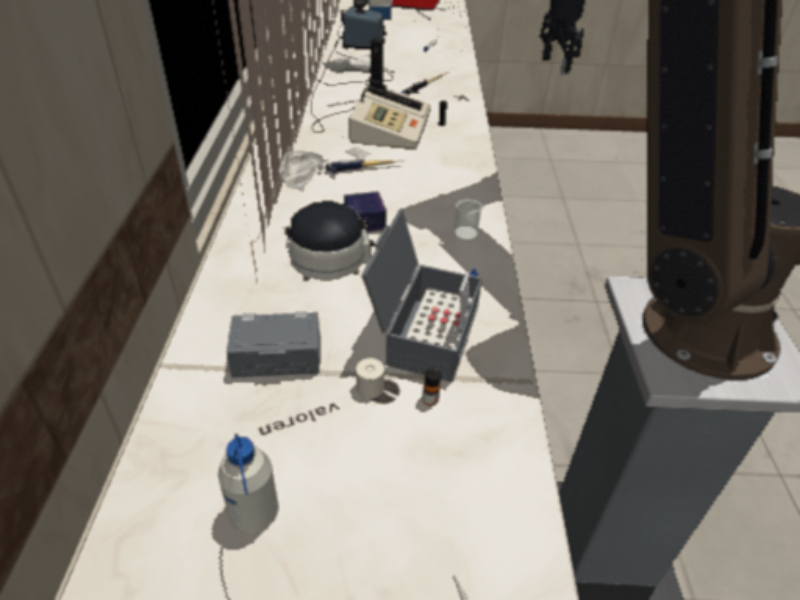

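```bash
cat > h.py <<'E'
from bench import *
import cv2,numpy as np
from scipy.spatial.transform import Rotation as R
def cam(n): return read_camera(n)
def ray(c,u,v):
    d=np.linalg.inv(c["mtx"])@[u,v,1]; d=R.from_rotvec(c["attitude"]).as_matrix()@(d*[1,-1,-1]); return np.array(c["origin"]),d
def onz(c,u,v,z):
    o,d=ray(c,u,v); return o+d*(z-o[2])/d[2]
def tri(c1,p1,c2,p2):
    A=[];b=[]
    for c,p in((c1,p1),(c2,p2)):
        o,d=ray(c,*p); d/=np.linalg.norm(d); P=np.eye(3)-np.outer(d,d); A.append(P);b.append(P@o)
    return np.linalg.lstsq(np.vstack(A),np.hstack(b),rcond=None)[0]
def proj(c,P):
    q=R.from_rotvec(c["attitude"]).inv().apply(np.array(P)-c["origin"])*[1,-1,-1]; q=c["mtx"]@q; return q[:2]/q[2]
E
python3 - <<'E'
from h import *
# crops: scene u 200..330 v 150..260 ; side u 225..315 v130..265
a=cam("scene");b=cam("side")
A=cv2.resize(a["img"][155:255,195:325],None,fx=3.0,fy=3.0,interpolation=cv2.INTER_CUBIC)
B=cv2.resize(b["img"][125:265,215:320],None,fx=3.8,fy=3.8,interpolation=cv2.INTER_CUBIC)
h=max(A.shape[0],B.shape[0]);im=np.zeros((h,A.shape[1]+B.shape[1],3),np.uint8)
im[:A.shape[0],:A.shape[1]]=A;im[:B.shape[0],A.shape[1]:]=B
print(im.shape);cv2.imwrite("pics/crop1.png",im[:,:,::-1])
E
```

```text
(532, 789, 3)
```

View pics/crop1.png

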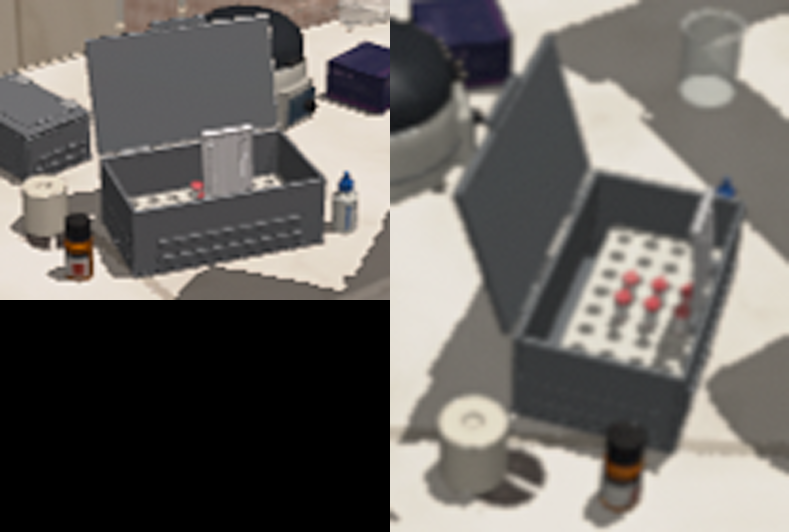

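```bash
python3 - <<'E'
from h import *
np.set_printoptions(precision=4,suppress=True)
a=cam("scene");b=cam("side")
S=lambda x,y:(195+x/3,155+y/3)
D=lambda x,y:(215+(x-390)/3.8,125+y/3.8)
pts=dict(FL=((138,211),(687,380)),FR=((323,183),(742,208)),BL=((103,157),(514,341)),BR=((280,130),(600,173)),LL=((88,40),(458,195)),LR=((268,17),(551,37)))
T={}
for k,(p,q) in pts.items():
    T[k]=tri(a,S(*p),b,D(*q))
    print(k,T[k],"planes",onz(a,*S(*p),.075),onz(b,*D(*q),.075), "reproj",proj(a,T[k])-S(*p))
for k in["FL","FR","BL","BR"]: T[k]=(onz(a,*S(*pts[k][0]),.075)+onz(b,*D(*pts[k][1]),.075))/2
n=lambda p,q:np.linalg.norm(T[p]-T[q])
print("FL-FR",n("FL","FR"),"BL-BR",n("BL","BR"),"FL-BL",n("FL","BL"),n("FR","BR"),"lid",n("LL","LR"),n("LL","BL"),n("LR","BR"))
c=sum(T[k] for k in["FL","FR","BL","BR"])/4
y=(T["FL"]-T["FR"]+T["BL"]-T["BR"]);x=(T["BL"]-T["FL"]+T["BR"]-T["FR"])
print("centre",c,"yaw from y",np.arctan2(-y[0],y[1]),"from x",np.arctan2(x[1],x[0]))
for k,p,z in(("vial",(77,278),0),("dropper",(346,233),0),("gauze",(45,236),0)):print(k,onz(a,*S(*p),z))
for k,p,z in(("beaker",(707,93),0),("gauze top",(473,420),.048),("vialtop",(627,435),.062),("dropper tip",(726,187),.066)):print(k,onz(b,*D(*p),z))
E
```

```text
FL [0.4739 0.1458 0.0737] planes [0.4746 0.1435 0.075 ] [0.4743 0.1507 0.075 ] reproj [-0.5221  0.7525]
FR [ 0.4231 -0.0398  0.069 ] planes [ 0.4159 -0.0339  0.075 ] [ 0.4245 -0.0309  0.075 ] reproj [-0.1553  0.2629]
BL [0.589  0.1131 0.0713] planes [0.5861 0.113  0.075 ] [0.5889 0.1207 0.075 ] reproj [-0.4871  0.7207]
BR [ 0.53   -0.0709  0.0738] planes [ 0.5302 -0.072   0.075 ] [ 0.5301 -0.0667  0.075 ] reproj [-0.257   0.4469]
LL [0.6272 0.1022 0.1857] planes [ 0.8585 -0.0343  0.075 ] [ 0.6367 -0.0332  0.075 ] reproj [-0.2304  0.3943]
LR [ 0.5719 -0.0845  0.1855] planes [ 0.7904 -0.2616  0.075 ] [ 0.5712 -0.2542  0.075 ] reproj [-0.1765  0.3511]
FL-FR 0.18747144451625206 BL-BR 0.19483271957277304 FL-BL 0.11704106308917006 0.11602804674985184 lid 0.19472029499941657 0.1184672845097433 0.11906273279436133
centre [0.5031 0.0405 0.075 ] yaw from y -0.29616848774244253 from x -0.2928199718868114
vial [0.5098 0.1925 0.    ]
dropper [ 0.4234 -0.0754  0.    ]
gauze [0.5956 0.1793 0.    ]
beaker [ 0.4277 -0.2877  0.    ]
gauze top [0.6136 0.169  0.048 ]
vialtop [0.5134 0.1895 0.062 ]
dropper tip [ 0.4329 -0.0669  0.066 ]
```

```bash
cat >> h.py <<'E'
C=np.array([.503,.0405,0]);YAW=-.294;CR=R.from_euler('z',YAW)
def tip():
    o=get_obs();T=R.from_rotvec(o["ee_rot"]).as_matrix();return np.array(o["ee_pos"]),T,o
def plan(target_case_mm):
    p,T,o=tip();P=C+CR.apply(np.array(target_case_mm)/1000)
    m=CR.as_matrix().T@T
    print("t",o["time"],"tip case mm",np.round(CR.inv().apply(p-C)*1000,1),"shift tool mm",np.round(T.T@(P-p)*1000,1),"world target",np.round(P,3))
    print("tool x,y in case",np.round(m[:,0],2),np.round(m[:,1],2),"F",np.round(CR.inv().apply(o["ft_force"]),1))
E
python3 - <<'E'
from h import *
plan((-92,0,185))
b=cam("side")
for p,z in(((325,275),0),((325,205),.09),((365,235),.0)):print(onz(b,p[0]*.64,p[1]*.64,z))
E
```

```text
t 0.3 tip case mm [ -69.  -727.5  196.2] shift tool mm [-413.4  599.    11.5] world target [0.415 0.067 0.185]
tool x,y in case [-0.8  -0.59  0.  ] [-0.59  0.8   0.  ] F [0.1 0.4 0.6]
[ 0.72134027 -0.12321731  0.        ]
[ 0.7304328  -0.24084109  0.09      ]
[ 0.65001382 -0.26761386  0.        ]
```

```bash
python3 -m crank '[{"dx":-100,"dy":150,"dz":0,"twist":10},{"dx":-200,"dy":290,"dz":0,"twist":20},{"dx":-413,"dy":599,"dz":0,"twist":36.4},{"dx":-413,"dy":599,"dz":0,"twist":36.4},{"dx":-413,"dy":599,"dz":0,"twist":36.4},{"dx":-413,"dy":599,"dz":0,"twist":36.4},{"dx":-413,"dy":599,"dz":0,"twist":36.4},{"dx":-413,"dy":599,"dz":0,"twist":36.4},{"dx":-413,"dy":599,"dz":0,"twist":36.4},{"dx":-413,"dy":599,"dz":0,"twist":36.4},{"dx":-413,"dy":599,"dz":0,"twist":36.4},{"dx":-413,"dy":599,"dz":0,"twist":36.4},{"dx":-413,"dy":599,"dz":0,"twist":36.4},{"dx":-413,"dy":599,"dz":0,"twist":36.4},{"dx":-413,"dy":599,"dz":0,"twist":36.4},{"dx":-413,"dy":599,"dz":0,"twist":36.4}]' 0 20
python3 - <<'E'
from h import *
plan((-92,0,120))
w=cam("wrist");a=cam("scene");b=cam("side")
B=cv2.resize(b["img"][125:265,215:320],None,fx=3.6,fy=3.6,interpolation=cv2.INTER_CUBIC)
A=cv2.resize(w["img"],(410,308));im=np.zeros((504,410+B.shape[1],3),np.uint8);im[:308,:410]=A;im[:B.shape[0],410:]=B
a2=cv2.resize(a["img"][155:255,195:325],None,fx=1.9,fy=1.9);im[308:308+a2.shape[0],:a2.shape[1]]=a2
cv2.imwrite("pics/m1.png",im[:,:,::-1])
E
```

```text
time: 2.35
ee_pos: [0.4144, 0.0661, 0.1966]
ee_rot: [0.462, 3.107, 0.001]
ft_force: [0.9, 0.1, 0.4]
grip_width: 0.0
t 2.35 tip case mm [-92.2  -1.1 196.6] shift tool mm [-0.2  1.1 76.6] world target [0.415 0.067 0.12 ]
tool x,y in case [-1.  0.  0.] [0. 1. 0.] F [0.8 0.4 0.4]
```

View pics/m1.png

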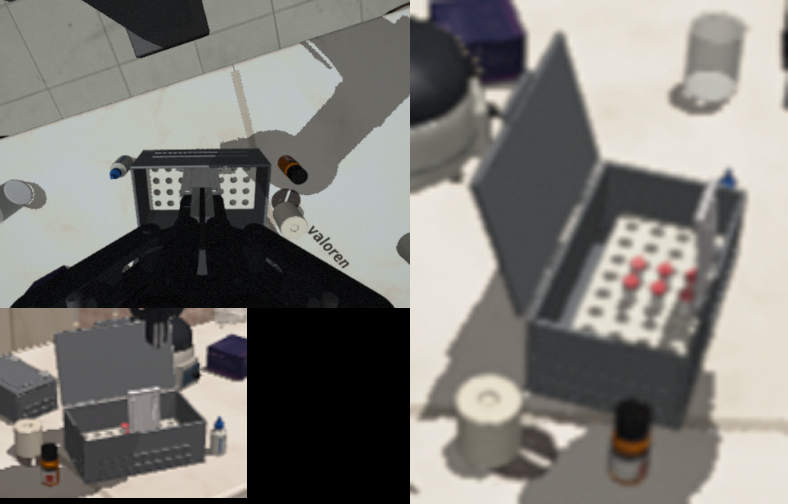

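```bash
python3 - <<'E'
from h import *
p,T,o=tip()
for n in("scene","side","wrist"):
    c=cam(n);print(n,np.round(c["origin"],3),"tip",proj(c,p),"corners",[np.round(proj(c,C+CR.apply(q)),0) for q in([-.06,.1,.075],[-.06,-.1,.075],[.06,.1,.075],[.06,-.1,.075],[-.05,-.025,.137],[-.05,.025,.137])])
w=cam("wrist");cv2.imwrite("pics/w1.png",cv2.resize(w["img"],(800,600))[150:500,200:600,::-1])
E
```

```text
scene [-0.42   0.716  0.693] tip [276.46742371 186.99724911] corners [array([238., 226.]), array([304., 216.]), array([227., 207.]), array([288., 198.]), array([279., 199.]), array([262., 201.])]
side [0.575 0.846 0.782] tip [320.68671162 166.48385327] corners [array([293., 226.]), array([310., 178.]), array([247., 214.]), array([270., 169.]), array([303., 176.]), array([299., 188.])]
wrist [0.335 0.091 0.374] tip [251.85631526 223.70850646] corners [array([342., 204.]), array([164., 204.]), array([333., 293.]), array([173., 293.]), array([226., 238.]), array([280., 238.])]
```

View pics/w1.png

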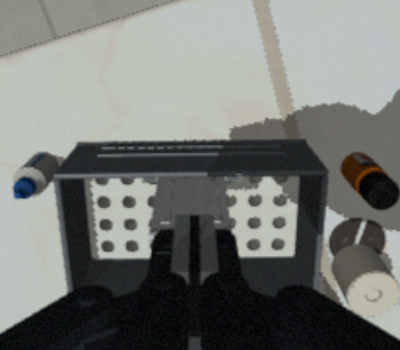

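```bash
python3 -m crank '[{"dx":0,"dy":1,"dz":38},{"dx":0,"dy":1,"dz":76},{"dx":0,"dy":1,"dz":76},{"dx":-12,"dy":1,"dz":76},{"dx":-24,"dy":1,"dz":76},{"dx":-34,"dy":1,"dz":76},{"dx":-45,"dy":1,"dz":77},{"dx":-56,"dy":1,"dz":82},{"dx":-64,"dy":1,"dz":87},{"dx":-70,"dy":1,"dz":92},{"dx":-76,"dy":1,"dz":98},{"dx":-81,"dy":1,"dz":105},{"dx":-85,"dy":1,"dz":112},{"dx":-87,"dy":1,"dz":118},{"dx":-89,"dy":1,"dz":124},{"dx":-89,"dy":1,"dz":129},{"dx":-89,"dy":1,"dz":129}]'
python3 - <<'E'
from h import *
plan((-3,0,63))
b=cam("side");a=cam("scene")
B=cv2.resize(b["img"][125:265,215:335],None,fx=3.3,fy=3.3);A=cv2.resize(a["img"][135:255,195:325],None,fx=3,fy=3)
im=np.zeros((B.shape[0],A.shape[1]+B.shape[1],3),np.uint8);im[:A.shape[0],:A.shape[1]]=A;im[:,A.shape[1]:]=B
cv2.imwrite("pics/m2.png",im[:,:,::-1])
E
```

```text
t 2.7 tip case mm [-92.3  -0.4 196.5] shift tool mm [-89.3   0.4 133.5] world target [0.5   0.041 0.063]
tool x,y in case [-1. -0.  0.] [-0.  1.  0.] F [-0.1  0.2 -0.1]invalid input at $[0]: expected keys dx, dy, dz, twist
```

View pics/m2.png

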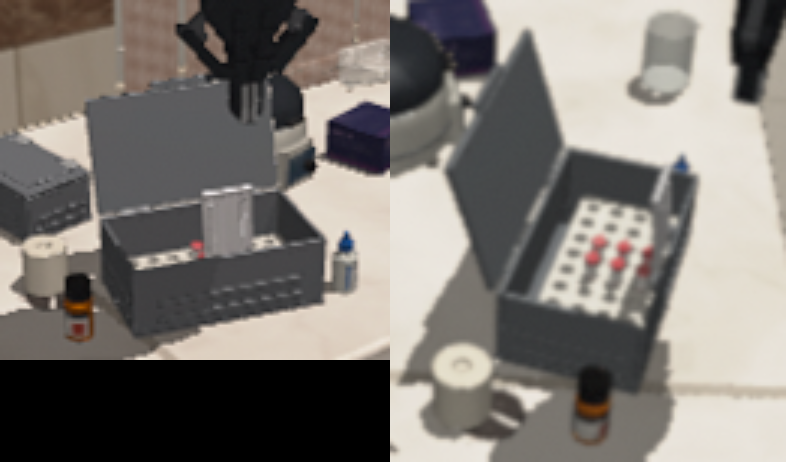

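```bash
python3 -m crank '[{"dx":0,"dy":1,"dz":38,"twist":0},{"dx":0,"dy":1,"dz":76,"twist":0},{"dx":0,"dy":1,"dz":76,"twist":0},{"dx":-12,"dy":1,"dz":76,"twist":0},{"dx":-20,"dy":1,"dz":76,"twist":0},{"dx":-20,"dy":1,"dz":76,"twist":0}]'
python3 - <<'E'
from h import *
plan((-3,0,63))
b=cam("side");a=cam("scene");p,T,o=tip();print(proj(a,p),proj(b,p))
B=cv2.resize(b["img"][145:220,265:335],None,fx=5.5,fy=5.5);A=cv2.resize(a["img"][160:235,235:305],None,fx=5.5,fy=5.5)
cv2.imwrite("pics/m3.png",np.hstack([A,B])[:,:,::-1])
E
```

```text
time: 3.55
ee_pos: [0.4352, 0.0622, 0.1213]
ee_rot: [0.461, 3.107, 0.002]
ft_force: [-0.8, -0.6, -0.2]
grip_width: -0.001
t 3.55 tip case mm [-71.2   1.1 121.3] shift tool mm [-68.2  -1.2  58.3] world target [0.5   0.041 0.063]
tool x,y in case [-1.  0. -0.] [0. 1. 0.] F [-0.6 -0.8 -0.2]
[272.96533917 208.63926246] [308.72152527 188.54020483]
```

View pics/m3.png

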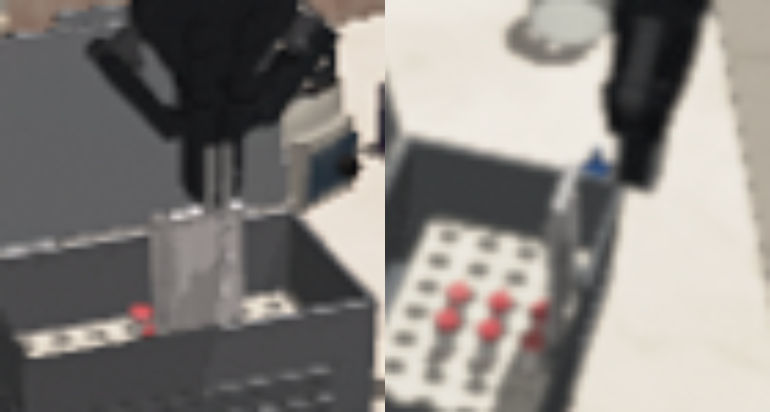

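```bash
python3 -m crank '[{"dx":0,"dy":-1,"dz":10,"twist":0},{"dx":-10,"dy":-1,"dz":12,"twist":0},{"dx":-20,"dy":-1,"dz":12,"twist":0},{"dx":-30,"dy":-1,"dz":12,"twist":0},{"dx":-36,"dy":-1,"dz":14,"twist":0},{"dx":-36,"dy":-1,"dz":14,"twist":0}]'
python3 - <<'E'
from h import *
plan((-3,0,63))
b=cam("side");a=cam("scene");p,T,o=tip();print(proj(a,p),proj(b,p))
B=cv2.resize(b["img"][145:220,265:335],None,fx=5.5,fy=5.5);A=cv2.resize(a["img"][160:235,235:305],None,fx=5.5,fy=5.5)
cv2.imwrite("pics/m4.png",np.hstack([A,B])[:,:,::-1])
E
```

```text
time: 4.4
ee_pos: [0.4686, 0.0503, 0.1065]
ee_rot: [-0.462, -3.107, -0.001]
ft_force: [0.6, 0.4, 0.3]
grip_width: -0.002
t 4.4 tip case mm [-35.8  -0.6 106.5] shift tool mm [-32.8   0.6  43.5] world target [0.5   0.041 0.063]
tool x,y in case [-1.  0.  0.] [0. 1. 0.] F [0.4 0.5 0.3]
[269.0052422  207.38267377] [294.77873908 189.29351729]
```

View pics/m4.png

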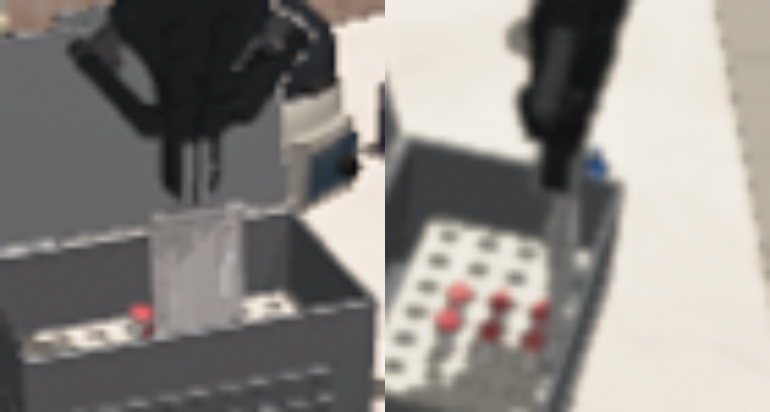

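```bash
python3 - <<'E'
from h import *
b=cam("side");a=cam("scene");w=cam("wrist");p,T,o=tip()
t1=tri(a,(278,175.7),b,(323.5,155.3));t2=tri(a,(235+193/5.5,160+203/5.5),b,(235+30+172/5.5,145+188/5.5))
print("m2 tip tri",t1,"ee was .4144 .0661 .1966; reproj",proj(a,t1),proj(b,t1));print("m4 tip",t2,p,proj(a,t2),proj(b,t2))
print("wrist tip",proj(w,p),"wrist tip if 30mm back",proj(w,p+[0,0,.03]),"flap edge L/R",[proj(w,C+CR.apply(q)) for q in([-.05,-.025,.137],[-.05,.025,.137])])
cv2.imwrite("pics/w2.png",cv2.resize(w["img"][120:300,140:370],None,fx=3.4,fy=3.3)[:,:,::-1])
E
```

```text
m2 tip tri [0.41216504 0.06424192 0.2293934 ] ee was .4144 .0661 .1966; reproj [277.89123471 175.90258474] [323.51439982 155.04486161]
m4 tip [0.46738882 0.04793067 0.13956111] [0.4681637  0.0506818  0.10694129] [270.00059652 197.06274022] [296.27916453 178.9843163 ]
wrist tip [252.23909894 223.66031571] wrist tip if 30mm back [252.18959222 245.64643107] flap edge L/R [array([208.65927951, 224.2383947 ]), array([296.93132674, 224.20635825])]
```

View pics/w2.png

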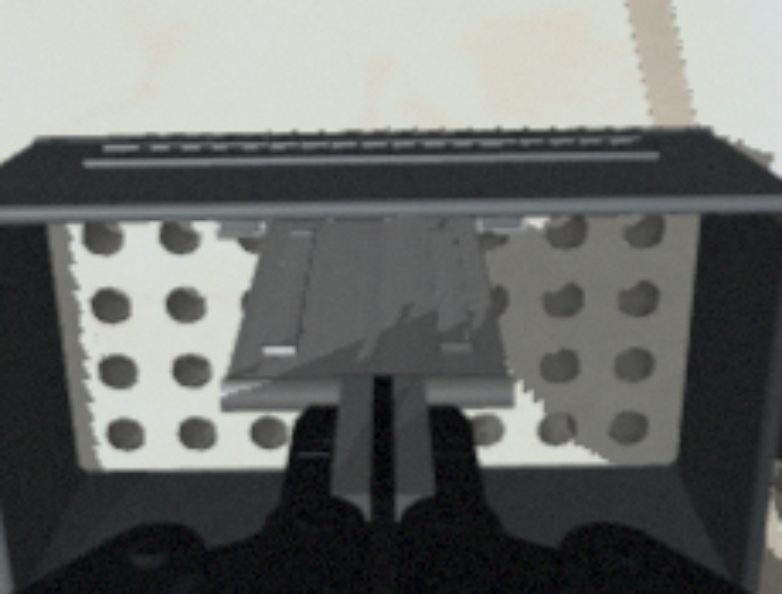

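```bash
python3 -m crank '[{"dx":0,"dy":0,"dz":-12,"twist":0},{"dx":25,"dy":0,"dz":-12,"twist":0},{"dx":46,"dy":0,"dz":-12,"twist":0},{"dx":46,"dy":0,"dz":5,"twist":0},{"dx":46,"dy":0,"dz":21,"twist":0},{"dx":46,"dy":0,"dz":21,"twist":0},{"dx":36,"dy":0,"dz":21,"twist":0},{"dx":26,"dy":0,"dz":21,"twist":0},{"dx":18,"dy":0,"dz":21,"twist":0},{"dx":9,"dy":0,"dz":21,"twist":0},{"dx":0,"dy":0,"dz":21,"twist":0},{"dx":0,"dy":0,"dz":21,"twist":0}]'
python3 - <<'E'
from h import *
plan((-3,0,63))
b=cam("side");a=cam("scene");p,T,o=tip()
B=cv2.resize(b["img"][145:220,265:335],None,fx=5.5,fy=5.5);A=cv2.resize(a["img"][160:235,235:305],None,fx=5.5,fy=5.5)
cv2.imwrite("pics/m5.png",np.hstack([A,B])[:,:,::-1])
E
```

```text
time: 6.15
ee_pos: [0.4688, 0.0505, 0.0858]
ee_rot: [0.461, 3.107, 0.001]
ft_force: [-0.0, -0.5, -0.1]
grip_width: 0.0
t 6.15 tip case mm [-35.6  -0.4  85.8] shift tool mm [-32.6   0.4  22.8] world target [0.5   0.041 0.063]
tool x,y in case [-1.  0. -0.] [0. 1. 0.] F [ 0.1 -0.5 -0.1]
```

View pics/m5.png

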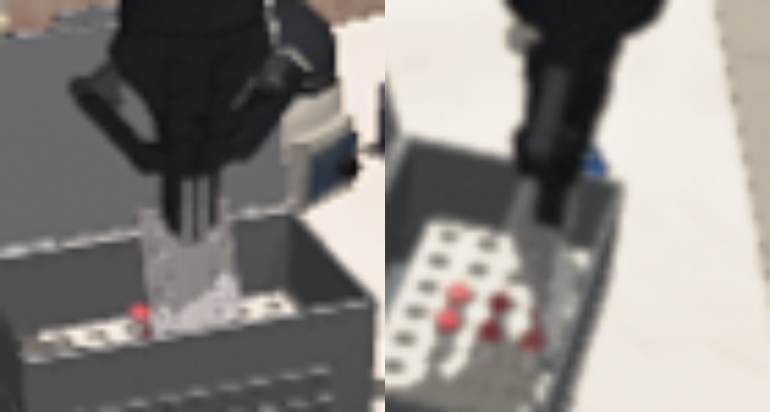

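```bash
python3 -m crank '[{"dx":-5,"dy":0,"dz":4,"twist":0},{"dx":-10,"dy":0,"dz":8,"twist":0},{"dx":-15,"dy":0,"dz":13,"twist":0},{"dx":-19,"dy":0,"dz":18,"twist":0},{"dx":-23,"dy":0,"dz":23,"twist":0},{"dx":-26,"dy":0,"dz":28,"twist":0},{"dx":-28,"dy":0,"dz":33,"twist":0},{"dx":-30,"dy":0,"dz":38,"twist":0},{"dx":-31,"dy":0,"dz":43,"twist":0},{"dx":-32,"dy":0,"dz":46,"twist":0},{"dx":-32,"dy":0,"dz":48,"twist":0},{"dx":-32,"dy":0,"dz":48,"twist":0}]'
python3 -m crank '[{"dx":0,"dy":0,"dz":2,"twist":0},{"dx":0,"dy":0,"dz":2,"twist":0}]'
python3 -m crank '[{"dx":0,"dy":0,"dz":2,"twist":0},{"dx":0,"dy":0,"dz":2,"twist":0}]'
```

```text
time: 7.75
ee_pos: [0.4986, 0.0413, 0.0377]
ee_rot: [-0.461, -3.107, -0.001]
ft_force: [-0.6, -0.5, -0.1]
grip_width: 0.002
time: 8.0
ee_pos: [0.4986, 0.0412, 0.0357]
ee_rot: [-0.461, -3.107, -0.001]
ft_force: [-0.3, 0.6, 0.8]
grip_width: -0.001
time: 8.25
ee_pos: [0.4984, 0.0412, 0.0335]
ee_rot: [-0.461, -3.107, -0.001]
ft_force: [0.3, 0.3, 0.1]
grip_width: 0.0
```

```bash
for i in 1; do python3 -m crank '[{"dx":0,"dy":0,"dz":1.5,"twist":0},{"dx":0,"dy":0,"dz":1.5,"twist":0}]'; done
python3 -m crank '[{"dx":0,"dy":0,"dz":1.5,"twist":0},{"dx":0,"dy":0,"dz":1.5,"twist":0}]'
python3 -m crank '[{"dx":0,"dy":0,"dz":1.5,"twist":0},{"dx":0,"dy":0,"dz":1.5,"twist":0}]'
```

```text
time: 8.5
ee_pos: [0.4983, 0.0412, 0.0319]
ee_rot: [-0.461, -3.107, -0.001]
ft_force: [-0.6, 0.4, -0.1]
grip_width: -0.003
time: 8.75
ee_pos: [0.4982, 0.0412, 0.0302]
ee_rot: [-0.461, -3.107, -0.0]
ft_force: [-0.5, 0.8, -0.2]
grip_width: 0.001
time: 9.0
ee_pos: [0.4984, 0.0412, 0.0292]
ee_rot: [-0.461, -3.107, -0.0]
ft_force: [-1.8, 0.6, 6.1]
grip_width: -0.003
```

```bash
python3 -m crank '[{"dx":0,"dy":0,"dz":1,"twist":0},{"dx":0,"dy":0,"dz":1,"twist":0},{"dx":0,"dy":0,"dz":1,"twist":0}]'
python3 -m crank '[{"dx":0,"dy":0,"dz":-60,"twist":0},{"dx":0,"dy":0,"dz":-120,"twist":0},{"dx":0,"dy":0,"dz":-180,"twist":0},{"dx":0,"dy":0,"dz":-200,"twist":0},{"dx":0,"dy":0,"dz":-200,"twist":0}]'
python3 - <<'E'
from h import *
plan((150,0,215))
b=cam("side");a=cam("scene")
B=cv2.resize(b["img"][125:255,205:325],None,fx=3.3,fy=3.3);A=cv2.resize(a["img"][140:250,195:325],None,fx=3,fy=3)
im=np.zeros((B.shape[0],A.shape[1]+B.shape[1],3),np.uint8);im[:A.shape[0],:A.shape[1]]=A;im[:,A.shape[1]:]=B
cv2.imwrite("pics/m6.png",im[:,:,::-1])
E
```

```text
time: 9.38
ee_pos: [0.4984, 0.0412, 0.0291]
ee_rot: [-0.46, -3.107, -0.0]
ft_force: [-3.7, 0.9, 12.6]
grip_width: 0.0
time: 10.0
ee_pos: [0.4993, 0.0415, 0.2308]
ee_rot: [0.46, 3.105, 0.004]
ft_force: [0.1, 0.7, -0.3]
grip_width: -0.002
t 10.0 tip case mm [-3.900e+00 -1.000e-01  2.308e+02] shift tool mm [-1.538e+02  1.000e-01  1.620e+01] world target [ 0.647 -0.003  0.215]
tool x,y in case [-1. -0. -0.] [-0.  1.  0.] F [-0.1  0.7 -0.3]
```

View pics/m6.png

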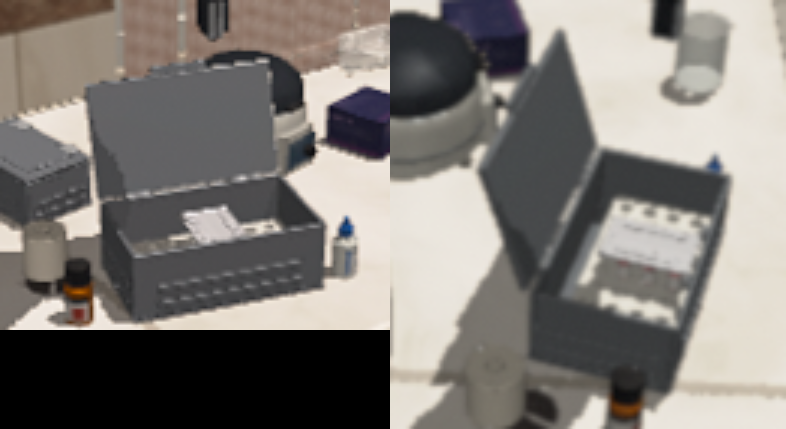

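```bash
python3 -m crank '[{"dx":-50,"dy":5,"dz":0,"twist":0},{"dx":-105,"dy":10,"dz":0,"twist":0},{"dx":-154,"dy":10,"dz":0,"twist":0},{"dx":-154,"dy":10,"dz":0,"twist":0},{"dx":-154,"dy":10,"dz":40,"twist":0},{"dx":-154,"dy":10,"dz":80,"twist":0},{"dx":-154,"dy":10,"dz":100,"twist":0},{"dx":-154,"dy":10,"dz":100,"twist":0}]'
python3 -c "
from h import *
plan((79,10,131))"
```

```text
time: 11.1
ee_pos: [0.6456, 0.0057, 0.125]
ee_rot: [-0.46, -3.101, 0.003]
ft_force: [0.2, -0.2, 0.1]
grip_width: -0.0
t 11.1 tip case mm [146.6   8.1 125. ] shift tool mm [67.6  1.9 -5.6] world target [0.582 0.027 0.131]
tool x,y in case [-1.    0.    0.01] [ 0.  1. -0.] F [ 0.2 -0.1  0.1]
```

```bash
python3 -m crank '[{"dx":12,"dy":0,"dz":-2,"twist":0},{"dx":24,"dy":0,"dz":-4,"twist":0},{"dx":36,"dy":0,"dz":-5,"twist":0},{"dx":46,"dy":0,"dz":-6,"twist":0},{"dx":56,"dy":0,"dz":-7,"twist":0},{"dx":66,"dy":0,"dz":-9,"twist":0},{"dx":76,"dy":0,"dz":-10,"twist":0},{"dx":86,"dy":0,"dz":-11,"twist":0},{"dx":95,"dy":0,"dz":-12,"twist":0},{"dx":95,"dy":0,"dz":-12,"twist":0}]'
python3 - <<'E'
from h import *
plan((24,10,129))
a=cam("scene");b=cam("side")
# expected lid free edge corners for candidate angles vs dark-grey lid mask extents
for th in(1.92,1.3):
    print(th,[np.round(proj(c,C+CR.apply([.06-.12*np.cos(th),y,.075+.12*np.sin(th)]))) for c in(a,b) for y in(.1,-.1)])
B=cv2.resize(b["img"][115:255,205:325],None,fx=3.2,fy=3.2);A=cv2.resize(a["img"][120:250,195:325],None,fx=3,fy=3)
im=np.zeros((B.shape[0],A.shape[1]+B.shape[1],3),np.uint8);im[:A.shape[0],:A.shape[1]]=A;im[:,A.shape[1]:]=B
cv2.imwrite("pics/m7.png",im[:,:,::-1])
E
```

```text
time: 12.35
ee_pos: [0.5541, 0.0336, 0.1378]
ee_rot: [-0.459, -3.101, 0.003]
ft_force: [0.2, -0.1, 0.5]
grip_width: 0.003
t 12.35 tip case mm [ 50.9   8.2 137.8] shift tool mm [26.8  1.9  9. ] world target [0.529 0.043 0.129]
tool x,y in case [-1.   -0.    0.01] [-0.  1. -0.] F [ 0.2 -0.1  0.5]
1.92 [array([222., 168.]), array([284., 160.]), array([232., 176.]), array([258., 134.])]
1.3 [array([229., 177.]), array([293., 168.]), array([261., 182.]), array([284., 138.])]
```

```bash
python3 - <<'E'
from h import *
a=cam("scene");b=cam("side")
for th in(1.92,1.75,1.57,1.4,1.3,1.15,1.0):
    print(th,[b["img"][int(v),int(u)].tolist() for y in(.08,.05,-.08) for u,v in[proj(b,C+CR.apply([.06-.113*np.cos(th),y,.075+.113*np.sin(th)]))]])
E
```

```text
1.92 [[236, 231, 222], [237, 232, 223], [87, 84, 80]]
1.75 [[235, 230, 220], [236, 231, 222], [22, 25, 25]]
1.57 [[234, 229, 220], [237, 232, 224], [22, 22, 23]]
1.4 [[234, 228, 219], [236, 231, 223], [238, 233, 225]]
1.3 [[113, 117, 119], [59, 61, 62], [125, 126, 124]]
1.15 [[55, 56, 57], [60, 61, 63], [235, 230, 222]]
1.0 [[200, 194, 182], [59, 61, 63], [170, 165, 156]]
```

```bash
python3 -m crank '[{"dx":9,"dy":0,"dz":2,"twist":0},{"dx":18,"dy":0,"dz":5,"twist":0},{"dx":27,"dy":0,"dz":9,"twist":0},{"dx":36,"dy":0,"dz":14,"twist":0},{"dx":44,"dy":0,"dz":20,"twist":0},{"dx":51,"dy":0,"dz":27,"twist":0},{"dx":58,"dy":0,"dz":35,"twist":0},{"dx":64,"dy":0,"dz":43,"twist":0},{"dx":69,"dy":0,"dz":51,"twist":0},{"dx":73,"dy":0,"dz":60,"twist":0},{"dx":76,"dy":0,"dz":69,"twist":0},{"dx":78,"dy":0,"dz":75,"twist":0},{"dx":79,"dy":0,"dz":80,"twist":0},{"dx":79,"dy":0,"dz":83,"twist":0},{"dx":79,"dy":0,"dz":83,"twist":0}]'
python3 -m crank '[{"dx":0,"dy":0,"dz":2,"twist":0},{"dx":0,"dy":0,"dz":2,"twist":0}]'
```

```text
time: 14.42
ee_pos: [0.4786, 0.0561, 0.0548]
ee_rot: [-0.46, -3.1, 0.004]
ft_force: [0.6, -0.6, 0.1]
grip_width: -0.003
time: 14.68
ee_pos: [0.4786, 0.0561, 0.0528]
ee_rot: [-0.46, -3.1, 0.003]
ft_force: [-0.3, 0.4, 1.0]
grip_width: -0.003
```

```bash
python3 -m crank '[{"dx":0,"dy":0,"dz":2,"twist":0},{"dx":0,"dy":0,"dz":2,"twist":0}]'
python3 -m crank '[{"dx":0,"dy":0,"dz":1.5,"twist":0},{"dx":0,"dy":0,"dz":1.5,"twist":0}]'
python3 -m crank '[{"dx":0,"dy":0,"dz":1.5,"twist":0},{"dx":0,"dy":0,"dz":1.5,"twist":0}]'
```

```text
time: 14.92
ee_pos: [0.4786, 0.0561, 0.0507]
ee_rot: [-0.46, -3.1, 0.004]
ft_force: [-0.2, -0.4, 0.8]
grip_width: -0.005
time: 15.18
ee_pos: [0.4785, 0.056, 0.0491]
ee_rot: [-0.46, -3.1, 0.004]
ft_force: [0.3, 0.1, 0.7]
grip_width: 0.001
time: 15.42
ee_pos: [0.4786, 0.056, 0.0482]
ee_rot: [-0.459, -3.101, 0.004]
ft_force: [-2.8, 0.0, 7.9]
grip_width: 0.0
```

Firm stop at the expected height (20 mm above the flap contact). One more millimetre of press, then retract and check.

```bash
python3 -m crank '[{"dx":0,"dy":0,"dz":1,"twist":0},{"dx":0,"dy":0,"dz":1,"twist":0},{"dx":0,"dy":0,"dz":1,"twist":0}]'
python3 -m crank '[{"dx":0,"dy":0,"dz":-60,"twist":0},{"dx":0,"dy":0,"dz":-120,"twist":0},{"dx":0,"dy":0,"dz":-180,"twist":0},{"dx":0,"dy":0,"dz":-180,"twist":0},{"dx":0,"dy":0,"dz":-180,"twist":0}]'
python3 - <<'E'
from h import *
a=cam("scene");b=cam("side")
B=cv2.resize(b["img"][115:255,205:325],None,fx=3.2,fy=3.2);A=cv2.resize(a["img"][120:250,195:325],None,fx=3,fy=3)
im=np.zeros((B.shape[0],A.shape[1]+B.shape[1],3),np.uint8);im[:A.shape[0],:A.shape[1]]=A;im[:,A.shape[1]:]=B
for q in([-.06,.1,.083],[-.06,-.1,.083],[.06,.1,.083],[.06,-.1,.083]):
    P=C+CR.apply(q);u=proj(a,P);v=proj(b,P);print(((u-[195,120])*3).round(),((v-[205,115])*3.2+[390,0]).round())
cv2.imwrite("pics/m8.png",im[:,:,::-1]);print(get_obs()["ft_force"])
E
```

```text
time: 15.8
ee_pos: [0.4787, 0.0561, 0.0481]
ee_rot: [-0.459, -3.101, 0.004]
ft_force: [-5.4, 0.7, 12.0]
grip_width: -0.002
time: 16.42
ee_pos: [0.4795, 0.0563, 0.2278]
ee_rot: [-0.459, -3.101, 0.003]
ft_force: [0.3, -0.2, -0.4]
grip_width: 0.002
[129. 312.] [673. 347.]
[326. 279.] [728. 196.]
[ 96. 255.] [526. 310.]
[280. 228.] [598. 167.]
[0.00789064 0.84735586 0.01816164]
```

View pics/m8.png

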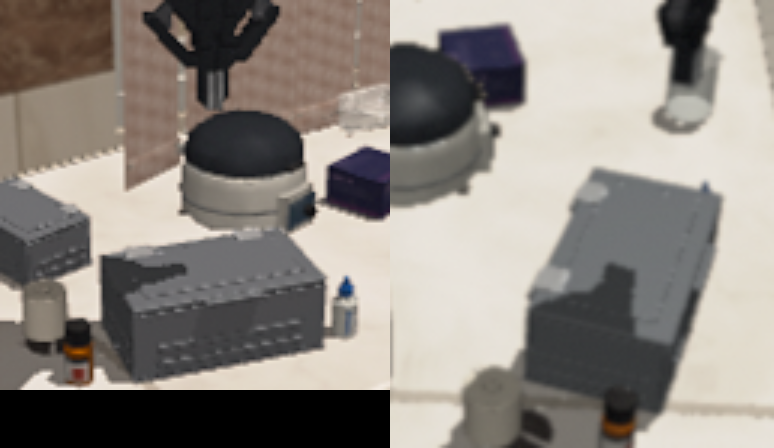

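The picture shows the lid shut flat on the rim. The case corners sit within a few pixels of the first measurement, the bottles are standing where they were, and the gripper is well clear.

```bash
python3 -c "
from bench import *
print(job_done())"
```

```text
the job is handed in; nothing more can be done
None
```

I folded the flap flat over the tubes with the closed fingertips, then pushed the lid shut from behind. The job was handed in at about 16.5 s.

**Last checks:**
- **Flap and lid:** both ended on a firm stop, with about 12–13 N at the final press. The lid stopped 19 mm above the flap; 20 mm is expected. The final picture shows the lid flat on the rim.
- **Case and surroundings:** judged by eye, the case is where it was and the vial, gauze roll, dropper and beaker still stand. I did not re-measure their positions.
- **Robot:** the arm was retracted clear, with force readings under 1 N.

**What disagreed or failed:**
- **Tip height:** the fingertips sat about 33 mm higher than the reported TCP height. Triangulating from the cameras and the later contact heights both showed this. My first push passed over the flap without touching it; I corrected for the offset and used it from then on.
- **Refused call:** one move was refused because I left out the "twist" key. Nothing moved.

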